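Centre the wobbly key funnel on its drop tube

TASK

The copper funnel of the key drop has been knocked off-centre on the round steel collar that tops the drop tube. With light taps or slow pushes of a fingertip, nudge it back until it stands upright in the middle of the collar, its outlet wholly over the tube's bore (no more than 5 mm off-centre), then take the hand away. The funnel is wobbly: keep it standing on the collar, do not tip it, lift it, or squeeze or shove it hard, and leave the other things on the shelf where they are.

Things in the scene. Friction and masses are not known exactly. Their poses are not given: they have to be found in the camera images.
- funnel: Spun copper funnel, loose, about 0.2 kg, 62 mm tall, round about its z axis. Its widest part is a round skirt 72 mm across, 8 to 18 mm above its underside: push there. Above it a 27 mm neck (18 to 28 mm up), then a cone to a 68 mm rim at the top. The outlet is the dark 20 mm disc at the bottom of the cone. Origin: centre of the underside; z up.
- funnel_foot (a point): The funnel's origin again: centre of its underside, level with the bottoms of six 8 mm bead feet on a circle of 22 mm radius. The funnel tips easily if pushed high. It slides dry on the collar (about 1 to 3 N) and stops when the push stops.
- tube: Steel drop tube, fixed, standing on the cobalt shelf. 100 mm base flange, 38 mm tube, and on top a flat round collar plate 90 mm in diameter and 6 mm thick with the dark 30 mm bore in its middle. Origin: centre of its underside, on the shelf; the collar's top lies 95 mm above it.
- tube_top (a point): Centre of the collar's top face, the middle of the bore: where the centre of the funnel's underside belongs. 120 mm above the table. At the start the funnel stands 14 to 21 mm off it, in any direction.
- clamp: Black spring clamp, about 90 mm long along its x, 22 mm wide, 40 mm tall, gripping an orange fob. Loose bystander on the shelf. Origin: under its middle.
- tag: White nylon key tag, 55 x 28 x 5 mm, lying flat. Loose bystander. Origin: centre of its underside.
- key: Nickel barrel key, about 75 mm long along its x, lying flat, 8 mm thick. Loose bystander. Origin: under its middle.
- weight: Small granite weight, 52 mm in diameter, 32 mm tall. Loose bystander. Origin: centre of its underside.
- padlock: Brass padlock standing upright, 42 x 20 mm, 64 mm tall. Loose bystander. Origin: centre of its underside.
- cup: White ceramic cup without handle, 72 mm in diameter, 55 mm tall. Loose bystander. Origin: centre of its underside.
- keyring: Steel key ring, 40 mm in diameter, 5 mm thick, lying flat. Loose bystander. Origin: centre of its underside.
Things that resemble listed ones, but are neither listed nor needed, are in the scene too. Several things have the shape of the funnel; the one meant has the colours described above.

How it is judged:
On the way:
1. a finger touches the funnel (contact force between the fingers and funnel above 0.1 N).
At the end, for the whole second after the job is handed in: The funnel stands at rest and upright (within 0.06 rad) on the collar, the centre of its underside within 5 mm of the middle of the bore and within 4 mm of the collar's top in height; every bystander is within 15 mm of where it was (horizontal distance between funnel_foot and tube_top below 0.005 m and angle between funnel's own z axis and vertical below 0.06 rad and z of funnel_foot in the frame of tube_top between -0.004 and 0.004 m and linear speed of funnel below 0.01 m/s and angular speed of funnel below 0.1 rad/s and distance of each of clamp, tag, key, weight, padlock, cup, keyring from where it was at the start of the episode below 0.015 m); the robot touches nothing.
It fails at once if the funnel tips more than 0.25 rad (angle between funnel's own z axis and vertical above 0.25 rad).
It fails at once if the funnel is lifted more than 7 mm above the collar (z of funnel_foot in the frame of tube_top above 0.007 m).
It fails at once if the funnel drops off the collar (z of funnel_foot in the frame of tube_top below -0.01 m).
It fails at once if the funnel is shoved, squeezed or struck with more than 12 N (contact force between the fingers and funnel above 12 N).
It fails at once if another thing on the shelf is moved more than 15 mm (distance of any of clamp, tag, key, weight, padlock, cup, keyring from where it was at the start of the episode above 0.015 m).
It also fails if it takes over 48 s, if anything falls off the work surface, if the arm or the gripper's body presses on something with over 40 N, if the wrist force passes 120 N, or if a joint passes its speed limit or range.

ROBOT

A 7-joint arm with a two-finger parallel gripper is mounted at the origin on the work surface. World frame = base frame: x ahead of the robot, y to its left, z up, the work surface at z = 0. Lengths are in m, angles in rad, forces in N, time in s.
With the tool pointing down it reaches from about 0.35 to 0.9 m from the base axis. Payload 8.1 kg.
Tool frame: the origin (TCP) lies midway between the tips of the shut fingers; the grasp point (between the pads) lies 19 mm behind it; x points along the fingers, z is the direction in which the jaws open and shut, and the axes are right-handed (so a half turn about x gives the same grasp; the last joint's range is limited). The gripper opens to 92 mm and grips with 3 to 60 N. Pads are 19 mm wide; open, the fingers measure 130 mm over their backs; the gripper's body (75 mm by 190 mm) begins 47 mm behind the grasp point.
Start: joints at [1.213, 0.434, 0.025, 1.573, -0.012, 1.134, -0.075], TCP at [0.158, -0.605, 0.227] pointing down, gripper open.
Joint ranges: [-2.62, 2.62], [-0.44, 2.09], [-1.27, 1.32], [0.08, 2.57], [-1.32, 4.46], [0.12, 2], [-2.74, 2.74]. Speed limits (rad/s): [2.22, 2.22, 3.01, 3.01, 3.14, 3.14, 3.14].

INTERFACE

Orientations are given as a rotation vector (axis times angle).
In Python, from cell import arm, optics, finder gives the robot as it stands.
- The arm moves only by the tool send_rows, never from a script. Its argument "rows" is a list that holds one entry, the list of rows, each a list of 7 numbers: the shift along the tool's x, y, z in mm, then the turn, a rotation vector about the tool's x, y, z in degrees, then the opening in per cent of the stroke, from 0 (shut) to 100 (fully open). A call has exactly 8 rows; each row is the pose to reach, as a shift and turn from the pose commanded when the call began, along the tool's axes at that moment; what a row does not reach only later rows make up. A row lasts 1/10 s, in which the tool goes at most 50 mm and 8.59 degrees, less where a joint would pass 70% of its speed; a pose out of reach is approached as far as the arm can. A call with a gripper value outside its range is refused whole. The fingers move at their own pace and stop on an object; "grip_force" is the grip in N (left out, the last holds). Time passes only in rows, so rows that repeat a pose let the fingers close, or fill a call up. It gives the time, the measured TCP pose, the force and the opening at its end, in the units of the state.
- arm.observe(): the state, without advancing time (a new reading comes with each control period).
- optics.get_image(name): name is "scene" or "side" or "wrist"; returns (picture, depth): 400x640x3 uint8, red, green, blue; 400x640 float32, m along the optical axis (not along the pixel's ray), 0 where there is no reading.
- optics.get_calibration(name): a dict with "camera_matrix" (3x3 intrinsics, pixels), "position" and "orientation" of the camera in the world; the wrist camera has in their place "T_tool_cam" (4x4, takes a point from camera to tool coordinates, whose origin is the TCP and whose axes are the tool frame's). Camera axes: x right, y up, looking along -z (the intrinsics and any distortion apply to the point x, -y, -z); pixel columns grow to the right and rows downward; lengths in m; the calibration is good to about 2 mm. A picture is of the moment at which its call begins: read the wrist's pose just before it. get_calibration takes no time and is no camera call.
- arm.sign_off(): hands the job in, once; it reports no verdict.
Trained networks look in the newest picture that a camera, given by its name, has taken for a name from the list of things; names that differ only in an ending like _2 or _b are one class to them, and where a whole thing is asked for, a point or a joint stands for the part that bears it (a point fixed in the world has none). Each returns a list of dicts, best first, with "confidence" (0 to 1); they miss things now and then, are a little off and sometimes report something else, mostly with a low value. They report only what shows in the picture. A call takes as long as a camera call. They do not tell look-alikes from the thing itself.
- finder.search_frame(camera, thing): "bbox" ([left, top, width, height] in pixels, round what is visible of it).
- finder.regions_of(camera, thing): "region" (400x640 bool, what is visible of it) and "bbox" ([left, top, width, height] in pixels, round what is visible of it).
- finder.place_of(camera, thing): "xy" ([column, row] in pixels: a listed point, or the origin of a listed thing).
The state is a dict: "clock": time; "joints": joint angles; "dq": joint speeds; "joint_efforts": joint torques, N m; "position": TCP position; "ee_rot": TCP orientation; "force": force on the tool from outside, world axes, zero at the start; "ft_torque": the same for the moment, N m; "width": opening from 0.0 (shut) to 1.0 (fully open).
Only numpy, scipy, OpenCV 4.12 (cv2) and the standard library are available. Lean on these libraries where they do the work, as an engineer would, in place of code of your own. Each camera call takes 0.05 s, during which the arm holds its last target.

## Working session

There is one attempt and no reset: what is moved stays moved. The work goes in short steps, Python scripts to look and compute and a tool call to move; the robot and the scene stay as the last step left them, time stands still between calls to the robot, and variables do not carry over. Pictures are saved under pics/ and viewed, and the job is handed in when it is done.

Besides the shell and the picture viewer there is one more tool, called after "Call:" by a JSON object that holds its "method" and its "body". send_rows: Moves the arm, as the interface text tells. Its arguments: {"type":"object","properties":{"rows":{"type":"array"},"grip_force":{"type":"number"}},"required":["rows"]}

```bash
ls; mkdir -p pics; python3 - <<'E'
from cell import arm, optics, finder
import cv2
s=arm.observe(); print(s)
for n in ("scene","side","wrist"):
    p,d=optics.get_image(n); cv2.imwrite(f"pics/{n}0.png",p[:,:,::-1]); print(n,optics.get_calibration(n))
    for t in ("funnel","tube"):
        print(t,[(r["bbox"],round(r["confidence"],2)) for r in finder.search_frame(n,t)])
    for t in ("funnel_foot","tube_top"):
        print(t,[(r["xy"],round(r["confidence"],2)) for r in finder.place_of(n,t)])
E
```

```text
pics
{'clock': 0.0, 'joints': array([ 1.21339822,  0.43523882,  0.02497056,  1.57407994, -0.01161519,
        1.1339939 , -0.07511861]), 'dq': array([ 0.00139953, -0.00130295,  0.00010928, -0.00100394,  0.00257385,
       -0.00032154,  0.00170963]), 'joint_efforts': array([ 8.27242711e-04, -6.67857385e+01,  9.85320881e-01, -3.14464581e+01,
       -6.04661275e-02,  4.30082367e-02,  1.68421166e-04]), 'position': array([ 0.15735593, -0.60434716,  0.22594173]), 'ee_rot': array([ 1.02045833,  1.32034081, -1.01902751]), 'force': array([-0.63976262, -0.14219587, -0.04756303]), 'ft_torque': array([-0.02656222, -0.00308565,  0.05285786]), 'width': 1.0001962576492935}
scene {'camera_matrix': array([[377.70196271,   0.        , 318.21278653],
       [  0.        , 377.70196271, 207.32809732],
       [  0.        ,   0.        ,   1.        ]]), 'position': array([ 1.31347717, -0.01860062,  0.71132208]), 'orientation': array([0.69498255, 0.69285915, 1.44398898])}
funnel [([324.8, 172.2, 29.1, 34.6], 0.93), ([332.2, 298.8, 32.9, 45.7], 0.8), ([371.9, 157.8, 19.8, 24.5], 0.75)]
tube [([317.4, 190.
[... 629 characters left out ...]
1)]
funnel_foot [([405.1, 295.2], 0.92), ([239.8, 222.1], 0.8), ([326.2, 211.1], 0.73)]
tube_top [([336.1, 207.4], 0.9)]
wrist {'camera_matrix': array([[339.66151485,   0.        , 313.77266132],
       [  0.        , 339.66151485, 198.64936739],
       [  0.        ,   0.        ,   1.        ]]), 'T_tool_cam': array([[ 6.73433981e-04,  2.56206466e-01, -9.66621846e-01,
        -1.56866423e-01],
       [-9.01409370e-04,  9.66621828e-01,  2.56205833e-01,
         6.85651776e-02],
       [ 9.99999367e-01,  6.98784275e-04,  8.81902895e-04,
         3.16737193e-05],
       [ 0.00000000e+00,  0.00000000e+00,  0.00000000e+00,
         1.00000000e+00]])}
funnel []
tube []
funnel_foot []
tube_top []
```

View pics/scene0.png

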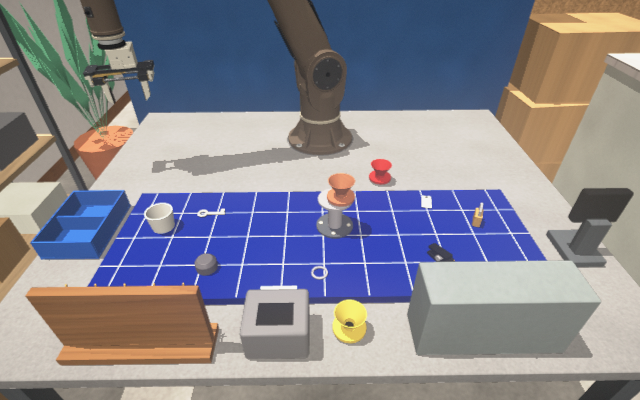

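View pics/side0.png

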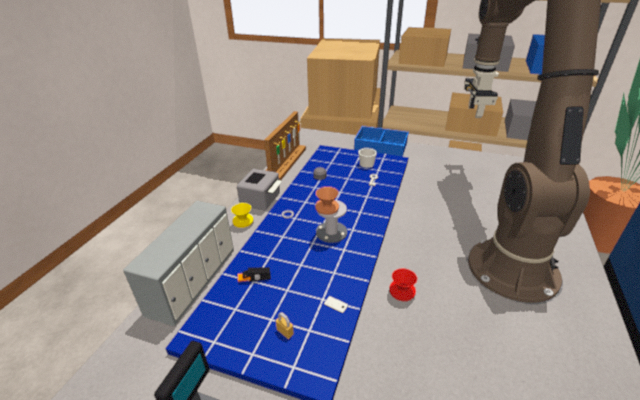

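```bash
python3 - <<'E'
import cv2,numpy as np
a=cv2.imread("pics/scene0.png")[140:260,270:420];b=cv2.imread("pics/side0.png")[150:270,270:420]
cv2.imwrite("pics/crop0.png",cv2.resize(np.vstack([a,b]),None,fx=2.5,fy=2.5,interpolation=cv2.INTER_CUBIC)[:600])
E
```

```text
(no output)
```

View pics/crop0.png

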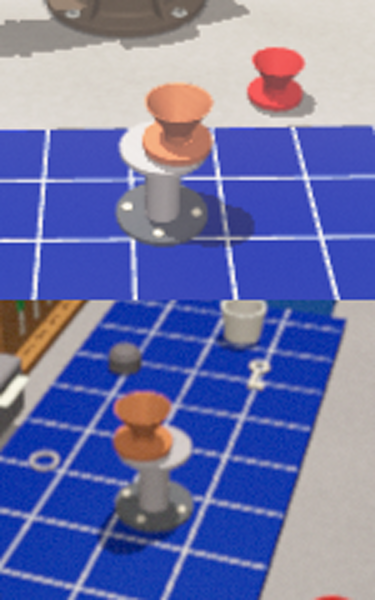

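Three funnel shapes show up: copper at scene (341,190) and side (327,201), red at scene (381,172), and yellow at scene (349,321). The copper one stands on the collar and matches the description, and the crop confirms it. Next I triangulate.

```bash
cat > h.py <<'E'
import numpy as np, cv2
from scipy.spatial.transform import Rotation as R
from cell import arm, optics, finder
def pose(n,s=None):
    c=optics.get_calibration(n); K=c["camera_matrix"]
    if n=="wrist":
        s=s or arm.observe(); T=np.eye(4);T[:3,:3]=R.from_rotvec(s["ee_rot"]).as_matrix();T[:3,3]=s["position"]
        T=T@c["T_tool_cam"]
    else:
        T=np.eye(4);T[:3,:3]=R.from_rotvec(c["orientation"]).as_matrix();T[:3,3]=c["position"]
    return K,T
def ray(n,uv,s=None):
    K,T=pose(n,s); u,v=uv
    d=np.array([(u-K[0,2])/K[0,0],-(v-K[1,2])/K[1,1],-1.]); return T[:3,3],T[:3,:3]@d
def proj(n,P,s=None):
    K,T=pose(n,s); q=T[:3,:3].T@(np.asarray(P)-T[:3,3]); 
    return np.array([K[0,2]-K[0,0]*q[0]/q[2],K[1,2]+K[1,1]*q[1]/q[2]])
def atz(n,uv,z,s=None):
    o,d=ray(n,uv,s); return o+d*(z-o[2])/d[2]
def tri(rays):
    A=np.zeros((3,3));b=np.zeros(3)
    for o,d in rays:
        d=d/np.linalg.norm(d);M=np.eye(3)-np.outer(d,d);A+=M;b+=M@o
    return np.linalg.solve(A,b)
E
python3 - <<'E'
from h import *
f=tri([ray("scene",(341.1,200)),ray("side",(326.2,211.1))]); t=tri([ray("scene",(329.8,194.5)),ray("side",(336.1,207.4))])
print(f,t)
s=arm.observe();print(R.from_rotvec(s["ee_rot"]).as_matrix().round(3),s["position"])
for n in("scene","side"):print(proj(n,f),proj(n,t))
for n,uv in(("scene",(341.1,200)),("scene",(329.8,194.5)),("side",(326.2,211.1)),("side",(336.1,207.4))): print(n,atz(n,uv,.12))
E
```

```text
[0.54969398 0.0471697  0.11586054] [0.52664157 0.01926211 0.11604628]
[[ 0.     0.968  0.252]
 [-0.     0.252 -0.968]
 [-1.     0.     0.   ]] [ 0.15753654 -0.60483371  0.22676583]
[341.29881195 200.2421884 ] [330.09564388 194.87609444]
[326.38060174 210.90486271] [336.36893272 207.09313188]
scene [0.55399099 0.04626561 0.12      ]
scene [0.53023605 0.01830175 0.12      ]
side [0.5481382  0.05363599 0.12      ]
side [0.52540404 0.02632575 0.12      ]
```

Call:
{"method": "send_rows", "body": {"rows": [[[-12, 32, -34, -7.7, 0, 0, 100], [-24, 64, -68, -15.5, 0, 0, 100], [-36, 96, -102, -23, 0, 0, 100], [-48, 128, -136, -31, 0, 0, 100], [-60, 160, -170, -38.5, 0, 0, 100], [-70, 192, -204, -46, 0, 0, 100], [-82, 225, -238, -54, 0, 0, 100], [-93, 258, -272, -62, 0, 0, 100]]]}}

```text
clock: 1.55
position: [0.3392, -0.2749, 0.3206]
ee_rot: [0.179, 1.563, -0.18]
force: [0.9, -1.0, -0.2]
width: 1.0
```

```bash
cat > to.py <<'E'
import sys
from h import *
x,y,z,a=map(float,sys.argv[1:5])   # target TCP, yaw of tool z in deg
s=arm.observe();M=R.from_rotvec(s["ee_rot"]).as_matrix()
print("clock",s["clock"],"pos",s["position"].round(4),"joints",s["joints"].round(2),"F",s["force"].round(2),"w",round(s["width"],3))
T=np.column_stack([[0,0,-1],[-np.sin(np.radians(a)),np.cos(np.radians(a)),0],[np.cos(np.radians(a)),np.sin(np.radians(a)),0]])
T[:,1]=np.cross(T[:,2],T[:,0])
print("shift mm",(M.T@(np.array([x,y,z])-s["position"])*1000).round(1),"turn deg",np.degrees(R.from_matrix(M.T@T).as_rotvec()).round(1))
E
python3 to.py .52 .052 .32 50
```

```text
clock 1.55 pos [ 0.3392 -0.2749  0.3206] joints [ 0.9   0.08 -0.36  1.83  0.03  1.24  0.3 ] F [ 0.89 -1.   -0.18] w 1.0
shift mm [  0.4 359.3 102. ] turn deg [-63.1   0.    0.1]
```

Call:
{"method": "send_rows", "body": {"rows": [[[0, 45, 13, -8, 0, 0, 100], [0, 90, 26, -16, 0, 0, 100], [0, 135, 38, -24, 0, 0, 100], [0, 180, 51, -32, 0, 0, 100], [0, 225, 64, -40, 0, 0, 100], [0, 270, 77, -48, 0, 0, 100], [0, 315, 90, -56, 0, 0, 100], [0, 359, 102, -63, 0, 0, 100]]]}}

```text
clock: 2.35
position: [0.5219, 0.0506, 0.32]
ee_rot: [-0.68, 1.461, 0.679]
force: [0.4, -0.5, -0.2]
width: 1.0
```

```bash
python3 to.py .52 .052 .32 50; python3 - <<'E'
from h import *
p,d=optics.get_image("wrist"); cv2.imwrite("pics/w1.png",p[:,:,::-1]); np.save("w1d.npy",d)
s=arm.observe()
for t in("funnel_foot","tube_top"):
    for r in finder.place_of("wrist",t): print(t,r["xy"],round(r["confidence"],2),atz("wrist",r["xy"],.12,s))
E
```

```text
clock 2.35 pos [0.5219 0.0506 0.32  ] joints [ 0.38  0.29 -0.75  1.62  0.2   1.3   0.47] F [ 0.38 -0.51 -0.19] w 1.0
shift mm [-0.   2.4 -0.2] turn deg [-0.1  0.   0. ]
funnel_foot [324.2, 198.4] 0.66 [0.55080789 0.05202608 0.12      ]
funnel_foot [443.6, 313.4] 0.42 [0.75186254 0.07302246 0.12      ]
funnel_foot [521.3, 131.0] 0.24 [0.6243806  0.25506032 0.12      ]
tube_top [326.1, 197.9] 0.45 [0.55168187 0.05397394 0.12      ]
```

View pics/w1.png

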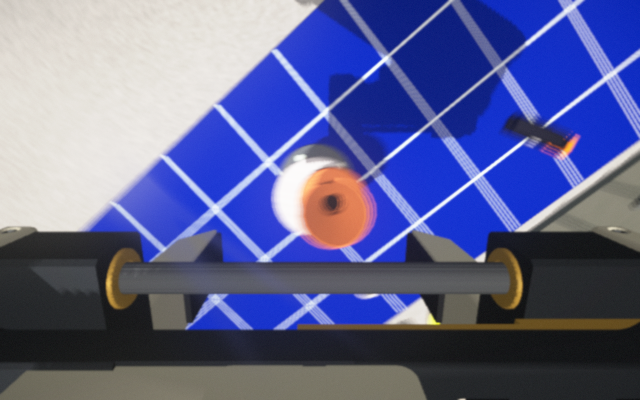

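The picture is motion-blurred: funnel rim about (338,207), collar to its left, clamp on the right. I'll take a sharp one and fit with depth and ellipses.

```bash
cat > fit.py <<'E'
import sys
from h import *
from scipy.optimize import least_squares
def cloud(n,s,d):
    K,T=pose(n,s); v,u=np.mgrid[:400,:640]
    q=np.stack([(u-K[0,2])/K[0,0]*d,-(v-K[1,2])/K[1,1]*d,-d],-1)
    return q@T[:3,:3].T+T[:3,3]
def circ(X,r):
    f=lambda p:np.hypot(*(X-p).T)-r
    return least_squares(f,X.mean(0),loss="soft_l1",f_scale=.001)
def measure(name,tube=None):
    s=arm.observe(); p,d=optics.get_image("wrist")
    cv2.imwrite(f"pics/{name}.png",p[:,:,::-1]); 
    P=cloud("wrist",s,d); ok=d>0
    near=ok&(np.hypot(P[...,0]-.535,P[...,1]-.035)<.08)
    z=P[...,2]
    h=np.histogram(z[near],bins=np.arange(.02,.20,.005)); print([(round(b,3),int(c)) for b,c in zip(h[1],h[0]) if c])
    hsv=cv2.cvtColor(p,cv2.COLOR_RGB2HSV); cop=(hsv[...,0]<16)&(hsv[...,1]>90)&(hsv[...,2]>60)
    np.savez("last.npz",P=P,p=p,near=near,cop=cop)
    return s,p,P,near,cop
if __name__=="__main__":
    s,p,P,near,cop=measure(sys.argv[1]); z=P[...,2]
    fun=(near&cop&(z>.1)).astype(np.uint8)
    c=max(cv2.findContours(fun,cv2.RETR_EXTERNAL,cv2.CHAIN_APPROX_NONE)[0],key=cv2.contourArea)
    e=cv2.fitEllipse(c); print("copper ellipse",e)
    wh=(near&(z>.11)&(z<.13)&~cop); print("collar n",wh.sum(), "z",np.median(z[wh]))
    rim=near&cop&(z>.172); print("rim n",rim.sum(),"z",np.percentile(z[rim],95) if rim.any() else None, P[rim][:,:2].mean(0) if rim.any() else None)
    # collar outer edge
    m=wh.astype(np.uint8)
    c2=max(cv2.findContours(m,cv2.RETR_EXTERNAL,cv2.CHAIN_APPROX_NONE)[0],key=cv2.contourArea)[:,0]
    fd=cv2.dilate(fun,np.ones((7,7)))
    out=np.array([atz("wrist",q,.12,s)[:2] for q in c2 if not fd[q[1],q[0]]])
    r=circ(out,.045); print("tube_top circle",r.x.round(4),"rms",np.sqrt(np.mean(r.fun**2)))
    # rim
    c1=c[:,0]; 
    R1=np.array([atz("wrist",q,.182,s)[:2] for q in c1]); r1=circ(R1,.034);print("rim circle",r1.x.round(4),"rms",np.sqrt(np.mean(r1.fun**2)))
    print("offset mm",((r1.x-r.x)*1000).round(1), "dist",np.hypot(*(r1.x-r.x))*1000,"dir",np.degrees(np.arctan2(*(r1.x-r.x)[::-1])))
    im=p[:,:,::-1].copy(); 
    for q in c2: im[q[1],q[0]]=(0,255,0)
    for q in c1: im[q[1],q[0]]=(255,0,255)
    tt=np.linspace(0,2*np.pi,200)
    for a in tt:
        for cc,rr,zz,col in((r.x,.045,.12,(0,255,255)),(r.x,.015,.12,(0,255,255)),(r1.x,.034,.182,(255,255,0)),(r1.x,.036,.138,(255,255,0))):
            u=proj("wrist",[cc[0]+rr*np.cos(a),cc[1]+rr*np.sin(a),zz],s).round().astype(int)
            if 0<=u[0]<640 and 0<=u[1]<400: im[u[1],u[0]]=col
    u,v=map(int,proj("wrist",[*r.x,.14],s)); u=np.clip(u,90,550);v=np.clip(v,75,325)
    k=np.hstack([p[v-75:v+75,u-90:u+90,::-1],im[v-75:v+75,u-90:u+90]])
    cv2.imwrite(f"pics/{sys.argv[1]}_c.png",cv2.resize(k,None,fx=2.2,fy=2.2,interpolation=cv2.INTER_CUBIC))
E
python3 fit.py w2
```

```text
[(np.float64(0.02), 4319), (np.float64(0.025), 858), (np.float64(0.03), 343), (np.float64(0.11), 15), (np.float64(0.115), 1669), (np.float64(0.12), 75), (np.float64(0.125), 16), (np.float64(0.13), 60), (np.float64(0.135), 1025), (np.float64(0.14), 39), (np.float64(0.145), 116), (np.float64(0.15), 279), (np.float64(0.155), 362), (np.float64(0.16), 446), (np.float64(0.165), 525), (np.float64(0.17), 640), (np.float64(0.175), 808), (np.float64(0.18), 467)]
copper ellipse ((327.5324401855469, 211.5245361328125), (69.84847259521484, 80.74689483642578), 179.59690856933594)
collar n 1775 z 0.11874944171310375
rim n 1729 z 0.41032625216881563 [0.5488977  0.04451355]
tube_top circle [0.5408 0.0328] rms 0.004702659680270298
rim circle [0.5466 0.0473] rms 0.002991329522145526
offset mm [ 5.7 14.6] dist 15.637753413769786 dir 68.61736616020548
```

View pics/w2_c.png

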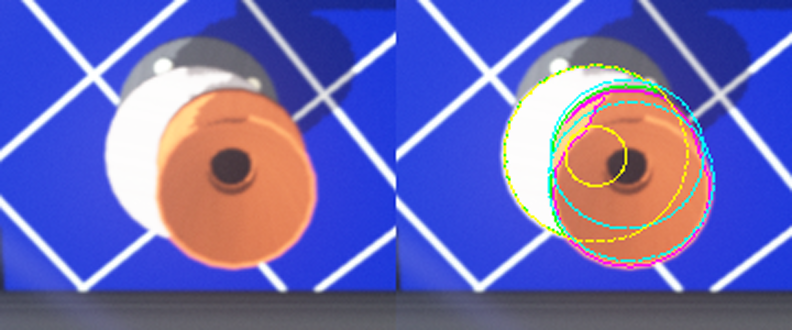

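```bash
python3 - <<'E'
s=open("fit.py").read()
a=s.index("    fun=("); 
s=s[:a]+'''    fun=(near&cop&(z>.1)).astype(np.uint8)
    hi=(near&(z>.174)&(z<.19)).astype(np.uint8)
    c1=cv2.convexHull(max(cv2.findContours(hi,cv2.RETR_EXTERNAL,cv2.CHAIN_APPROX_NONE)[0],key=cv2.contourArea))[:,0]
    m=(near&(z>.112)&(z<.126)).astype(np.uint8); m=cv2.morphologyEx(m,cv2.MORPH_OPEN,np.ones((3,3)))
    c2=cv2.convexHull(np.vstack(cv2.findContours(m,cv2.RETR_EXTERNAL,cv2.CHAIN_APPROX_NONE)[0]))[:,0]
    fd=cv2.dilate(((z>.127)&near).astype(np.uint8),np.ones((7,7)))
    c2=np.array([q for q in c2 if not fd[q[1],q[0]]])
    zc=np.median(z[m>0]); zr=.062+zc; print("collar z",zc,"rim z",np.percentile(z[hi>0],97),len(c1),len(c2))
    zs=z[near&(z>.13)&(z<.142)]; print("skirt top z",np.median(zs))
    zc,zr=.12,.182
    r=circ(np.array([atz("wrist",q,zc,s)[:2] for q in c2]),.0452); r1=circ(np.array([atz("wrist",q,zr,s)[:2] for q in c1]),.0342)
    for nm,x in(("tube_top",r),("rim",r1)): print(nm,x.x.round(4),"rms mm",1000*np.sqrt(np.mean(x.fun**2)))
    o=r1.x-r.x; print("offset mm",(o*1000).round(1),"dist",np.hypot(*o)*1000,"dir",np.degrees(np.arctan2(o[1],o[0])))
    im=p[:,:,::-1].copy()
    for q in c2: im[q[1],q[0]]=(0,255,0)
    for q in c1: im[q[1],q[0]]=(255,0,255)
'''+s[s.index("    tt="):]
open("fit.py","w").write(s)
E
python3 fit.py w3
```

```text
[(np.float64(0.02), 4305), (np.float64(0.025), 843), (np.float64(0.03), 362), (np.float64(0.035), 1), (np.float64(0.11), 17), (np.float64(0.115), 1667), (np.float64(0.12), 94), (np.float64(0.125), 4), (np.float64(0.13), 73), (np.float64(0.135), 1006), (np.float64(0.14), 39), (np.float64(0.145), 114), (np.float64(0.15), 284), (np.float64(0.155), 372), (np.float64(0.16), 442), (np.float64(0.165), 544), (np.float64(0.17), 616), (np.float64(0.175), 809), (np.float64(0.18), 482)]
collar z 0.11872147428948965 rim z 0.18163432951928332 36 19
skirt top z 0.1367909536100686
tube_top [0.5405 0.0326] rms mm 0.13623749289139717
rim [0.5496 0.0453] rms mm 1.0130580808354872
offset mm [ 9.1 12.7] dist 15.5808438640914 dir 54.422228038892825
```

View pics/w3_c.png

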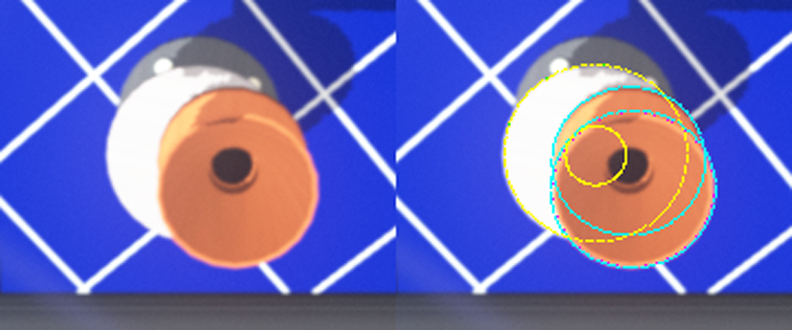

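Fits line up well: tube_top (0.5405, 0.0326), funnel axis (0.5496, 0.0453), so it's 15.6 mm off toward 54°. Plan: straddle the funnel with the open jaws along that direction, then push with the trailing pad at skirt height.

```bash
python3 to.py .5496 .0453 .20 54.4
```

```text
clock 2.6 pos [0.5209 0.0485 0.3195] joints [ 0.38  0.29 -0.74  1.63  0.2   1.3   0.47] F [ 0.04 -0.6  -0.6 ] w 1.0
shift mm [119.4 -23.9  16.2] turn deg [-4.9 -0.  -0. ]
```

Call:
{"method": "send_rows", "body": {"rows": [[[0, -8, 5, -2, 0, 0, 100], [0, -16, 11, -4, 0, 0, 100], [15, -24, 16, -5, 0, 0, 100], [40, -24, 16, -5, 0, 0, 100], [70, -24, 16, -5, 0, 0, 100], [100, -24, 16, -5, 0, 0, 100], [119, -24, 16, -5, 0, 0, 100], [119, -24, 16, -5, 0, 0, 100]]]}}

```text
clock: 3.4
position: [0.5479, 0.0441, 0.1971]
ee_rot: [-0.741, 1.446, 0.744]
force: [-1.0, -0.1, -0.3]
width: 1.0
```

```bash
python3 to.py .5496 .0453 .13 54.4; python3 - <<'E'
from h import *
p,d=optics.get_image("wrist"); cv2.imwrite("pics/w4.png",p[:,:,::-1])
E
```

```text
clock 3.4 pos [0.5479 0.0441 0.1971] joints [ 0.34  0.44 -0.72  1.75  0.32  1.08  0.47] F [-1.   -0.13 -0.35] w 1.0
shift mm [67.1 -1.   2.2] turn deg [ 0.1 -0.2 -0.2]
```

View pics/w4.png

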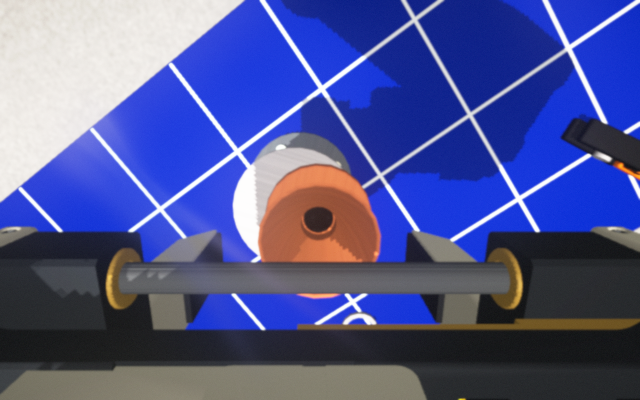

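The funnel rim, centred at about (320,230), sits midway between the pads at columns 220 and 408. Descending.

Call:
{"method": "send_rows", "body": {"rows": [[[10, -1, 2, 0, 0, 0, 100], [22, -1, 2, 0, 0, 0, 100], [34, -1, 2, 0, 0, 0, 100], [46, -1, 2, 0, 0, 0, 100], [54, -1, 2, 0, 0, 0, 100], [60, -1, 2, 0, 0, 0, 100], [64, -1, 2, 0, 0, 0, 100], [65, -1, 2, 0, 0, 0, 100]]]}}

```text
clock: 4.25
position: [0.5516, 0.0467, 0.1353]
ee_rot: [-0.743, 1.44, 0.743]
force: [-0.1, -0.4, 0.1]
width: 1.003
```

```bash
python3 to.py .5496 .0453 .13 54.4; python3 - <<'E'
from h import *
o=[]
for n,(u,v) in(("scene",(340,190)),("side",(328,205))):
    p,d=optics.get_image(n); o.append(cv2.resize(p[v-50:v+50,u-66:u+66,::-1],None,fx=3,fy=3,interpolation=cv2.INTER_CUBIC))
cv2.imwrite("pics/c5.png",np.hstack(o))
print([arm.observe()["position"].round(4) for _ in range(2)])
E
```

```text
clock 4.25 pos [0.5516 0.0467 0.1353] joints [ 0.31  0.51 -0.68  1.82  0.39  0.95  0.41] F [-0.15 -0.36  0.1 ] w 1.003
shift mm [ 5.4  0.9 -2.3] turn deg [ 0.2 -0.  -0. ]
[array([0.5518, 0.0467, 0.1358]), array([0.5518, 0.0467, 0.1358])]
```

View pics/c5.png

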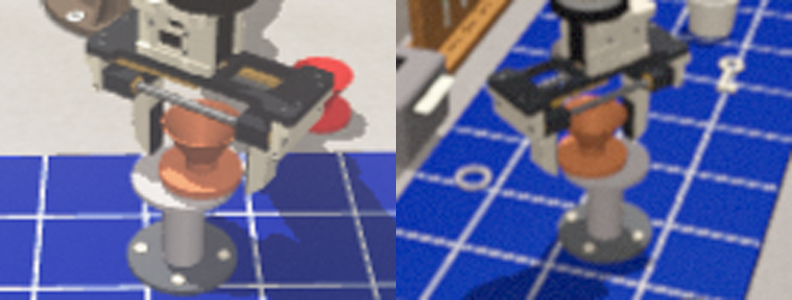

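Call:
{"method": "send_rows", "body": {"rows": [[[2, 0, -1, 0, 0, 0, 100], [4, 0, -2, 0, 0, 0, 100], [5, 1, -3, 0, 0, 0, 100], [5, 1, -5, 0, 0, 0, 100], [5, 1, -6, 0, 0, 0, 100], [5, 1, -8, 0, 0, 0, 100], [5, 1, -9, 0, 0, 0, 100], [5, 1, -10, 0, 0, 0, 100]]]}}

```text
clock: 5.15
position: [0.5451, 0.0389, 0.1308]
ee_rot: [-0.743, 1.44, 0.743]
force: [0.0, -0.2, -1.1]
width: 1.0
```

```bash
python3 to.py .5347 .0245 .13 54.4; python3 - <<'E'
from h import *
o=[]
for n,(u,v) in(("scene",(340,190)),("side",(328,205))):
    p,d=optics.get_image(n); o.append(cv2.resize(p[v-50:v+50,u-66:u+66,::-1],None,fx=3,fy=3,interpolation=cv2.INTER_CUBIC))
cv2.imwrite("pics/c6.png",np.hstack(o))
E
```

```text
clock 5.15 pos [0.5451 0.0389 0.1308] joints [ 0.32  0.5  -0.68  1.84  0.39  0.94  0.42] F [ 0.01 -0.25 -1.12] w 1.0
shift mm [  0.8   0.1 -17.8] turn deg [0.2 0.  0. ]
```

View pics/c6.png

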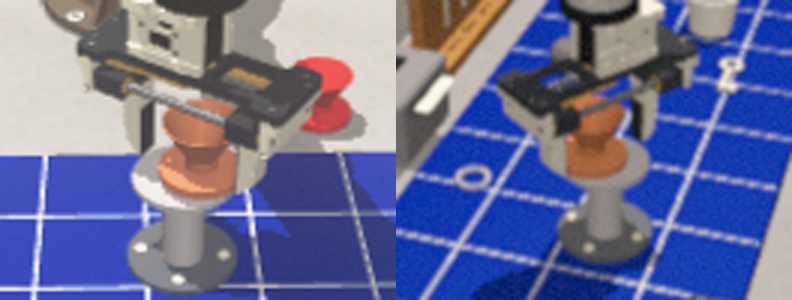

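The pad is close to contact and the funnel is still upright. Slow push now.

Call:
{"method": "send_rows", "body": {"rows": [[[0, 0, -1, 0, 0, 0, 100], [0, 0, -2, 0, 0, 0, 100], [0, 0, -3, 0, 0, 0, 100], [0, 0, -4, 0, 0, 0, 100], [0, 0, -5, 0, 0, 0, 100], [0, 0, -6, 0, 0, 0, 100], [0, 0, -7, 0, 0, 0, 100], [0, 0, -8, 0, 0, 0, 100]]]}}

```text
clock: 6.05
position: [0.5405, 0.0326, 0.1308]
ee_rot: [-0.743, 1.44, 0.743]
force: [1.2, 1.6, 0.3]
width: 1.003
```

```bash
python3 to.py .5347 .0245 .13 54.4; python3 - <<'E'
from h import *
o=[]
for n,(u,v) in(("scene",(340,190)),("side",(328,205))):
    p,d=optics.get_image(n); o.append(cv2.resize(p[v-50:v+50,u-66:u+66,::-1],None,fx=3,fy=3,interpolation=cv2.INTER_CUBIC))
cv2.imwrite("pics/c7.png",np.hstack(o))
E
```

```text
clock 6.05 pos [0.5405 0.0326 0.1308] joints [ 0.34  0.5  -0.69  1.85  0.39  0.93  0.43] F [1.2  1.58 0.25] w 1.003
shift mm [ 0.8  0.1 -9.9] turn deg [0.2 0.  0. ]
```

View pics/c7.png

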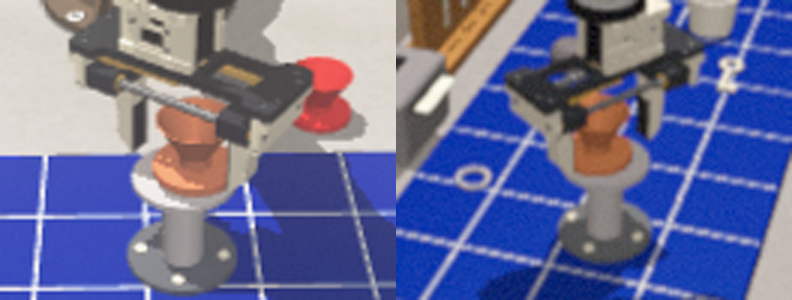

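Force is about 2 N and the funnel is sliding upright. Continuing to roughly 1–2 mm short.

Call:
{"method": "send_rows", "body": {"rows": [[[0, 0, -1.1, 0, 0, 0, 100], [0, 0, -2.2, 0, 0, 0, 100], [0, 0, -3.3, 0, 0, 0, 100], [0, 0, -4.4, 0, 0, 0, 100], [0, 0, -5.5, 0, 0, 0, 100], [0, 0, -6.6, 0, 0, 0, 100], [0, 0, -7.7, 0, 0, 0, 100], [0, 0, -8.5, 0, 0, 0, 100]]]}}

```text
clock: 6.95
position: [0.5355, 0.0255, 0.1307]
ee_rot: [-0.743, 1.44, 0.743]
force: [0.9, 1.9, 0.0]
width: 1.0
```

```bash
python3 to.py .5347 .0245 .13 54.4
```

```text
clock 6.95 pos [0.5355 0.0255 0.1307] joints [ 0.36  0.49 -0.69  1.86  0.38  0.92  0.44] F [0.88 1.93 0.03] w 1.0
shift mm [ 0.7  0.1 -1.3] turn deg [0.2 0.  0. ]
```

Back off so the funnel is centred between the pads, rise straight up, and look from above.

Call:
{"method": "send_rows", "body": {"rows": [[[0, 0, 3, 0, 0, 0, 100], [0, 0, 7, 0, 0, 0, 100], [0, 0, 10, 0, 0, 0, 100], [0, 0, 10, 0, 0, 0, 100], [-10, 0, 10, 0, 0, 0, 100], [-25, 0, 10, 0, 0, 0, 100], [-45, 0, 10, 0, 0, 0, 100], [-65, 0, 10, 0, 0, 0, 100]]]}}

```text
clock: 7.75
position: [0.5414, 0.0339, 0.1977]
ee_rot: [-0.743, 1.439, 0.743]
force: [-0.1, -0.6, 0.2]
width: 1.0
```

Call:
{"method": "send_rows", "body": {"rows": [[[-25, 5, 0, 0, 0, 0, 100], [-50, 10, 0, 0, 0, 0, 100], [-75, 15, 0, 0, 0, 0, 100], [-100, 20, 0, 0, 0, 0, 100], [-120, 25, 0, 0, 0, 0, 100], [-125, 25, 0, 0, 0, 0, 100], [-125, 25, 0, 0, 0, 0, 100], [-125, 25, 0, 0, 0, 0, 100]]]}}

```text
clock: 8.55
position: [0.5207, 0.0478, 0.3202]
ee_rot: [-0.743, 1.441, 0.743]
force: [0.1, -0.7, -1.0]
width: 1.001
```

```bash
python3 fit.py w8
```

```text
[(np.float64(0.02), 4539), (np.float64(0.025), 903), (np.float64(0.03), 352), (np.float64(0.11), 18), (np.float64(0.115), 1181), (np.float64(0.12), 64), (np.float64(0.125), 9), (np.float64(0.13), 62), (np.float64(0.135), 998), (np.float64(0.14), 36), (np.float64(0.145), 125), (np.float64(0.15), 280), (np.float64(0.155), 351), (np.float64(0.16), 447), (np.float64(0.165), 532), (np.float64(0.17), 646), (np.float64(0.175), 786), (np.float64(0.18), 476)]
collar z 0.11871184900580978 rim z 0.18162135429226886 32 24
skirt top z 0.13683861026724073
tube_top [0.5404 0.0319] rms mm 0.4344911250704128
rim [0.5412 0.0329] rms mm 1.0003643928188042
offset mm [0.8 0.9] dist 1.2412273753896963 dir 48.41541272518038
```

View pics/w8_c.png

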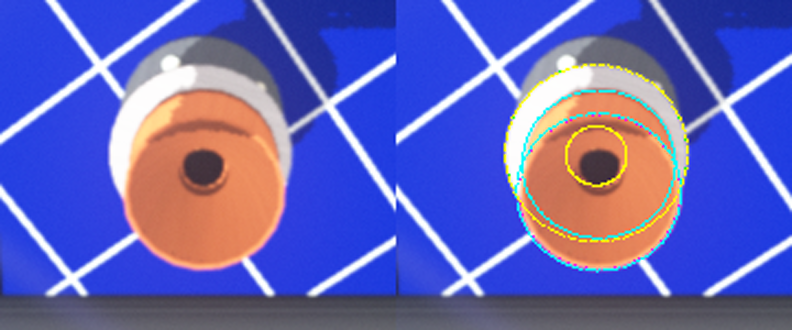

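Offset is now about 1.2 mm, and the overlaid skirt and collar circles match the picture. As an independent check I'll fit the skirt edge itself and look from the fixed cameras.

```bash
python3 - <<'E'
from h import *
from fit import circ
s=arm.observe(); L=np.load("last.npz");P=L["P"];z=P[...,2];near=L["near"]
m=(near&(z>.132)&(z<.140)).astype(np.uint8)
m=cv2.morphologyEx(m,cv2.MORPH_OPEN,np.ones((3,3)))
c=cv2.convexHull(np.vstack(cv2.findContours(m,cv2.RETR_EXTERNAL,cv2.CHAIN_APPROX_NONE)[0]))[:,0]
hi=cv2.dilate((near&(z>.142)).astype(np.uint8),np.ones((5,5)))
X=np.array([atz("wrist",q,.138,s)[:2] for q in c if not hi[q[1],q[0]]])
r=circ(X,.0362);print("skirt",len(X),r.x.round(4),1000*np.sqrt(np.mean(r.fun**2)),"off mm",((r.x-[.5404,.0322])*1000).round(1))
o=[]
for n,(u,v) in(("scene",(335,190)),("side",(332,205))):
    p,d=optics.get_image(n); o.append(cv2.resize(p[v-50:v+50,u-66:u+66,::-1],None,fx=3,fy=3,interpolation=cv2.INTER_CUBIC))
    f=[q for q in finder.place_of(n,"funnel_foot")]; t=finder.place_of(n,"tube_top")
    print(n,[(atz(n,q["xy"],.12)[:2].round(3),round(q["confidence"],2)) for q in f],[(atz(n,q["xy"],.12)[:2].round(3),round(q["confidence"],2)) for q in t])
cv2.imwrite("pics/c9.png",np.hstack(o))
E
```

```text
skirt 14 [0.5412 0.0329] 0.4845586433761965 off mm [0.8 0.7]
scene [(array([0.935, 0.035]), 0.86), (array([0.538, 0.032]), 0.79), (array([0.465, 0.154]), 0.6), (array([ 0.611, -0.271]), 0.17)] [(array([0.547, 0.028]), 0.7)]
side [(array([0.761, 0.177]), 0.82), (array([0.544, 0.028]), 0.75), (array([0.281, 0.295]), 0.65), (array([0.507, 0.146]), 0.58)] [(array([0.528, 0.021]), 0.74)]
```

View pics/c9.png

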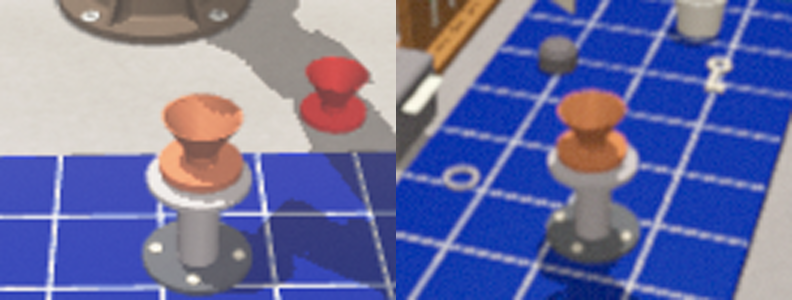

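Both fixed views show the funnel upright and central on the collar, and the skirt fit gives an offset of (0.8, 0.7) mm. The hand is well clear, so I'm handing in.

```bash
python3 -c "
from cell import arm
print(arm.sign_off())"
```

```text
the job is handed in; nothing more can be done
None
```

The copper funnel is back in the middle of the collar, upright, about 1.2 mm from the bore's centre, and the job is handed in (no verdict is reported). I straddled it with the open jaws and pushed it about 14 mm with one pad at skirt height. Wrist-force readings after each push were about 2 N. Then I backed off and lifted the hand clear. It took about 9 s.

- **Position:** the rim and skirt circle fits agree at about 1.1–1.2 mm off-centre. The heights found (collar 0.119 m, skirt top 0.137 m, rim 0.182 m) match a standing funnel.
- **Disagreement:** the trained networks' `tube_top` and `funnel_foot` points scatter by up to about 17 mm between views. I relied on the circle fits instead.
- **Bystanders:** I didn't measure them again. The arm passed near nothing but the funnel, and the keyring, weight, cup and key that showed in the last side view looked unmoved.

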